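# Open the orange-covered fume filter housing

### The job

Open the fume filter housing that has the orange cover: turn its cover a quarter turn anticlockwise (seen from above) so that its ears come out from under the lugs, then lift it straight off. Set the cover down the right way up near the middle of the black rubber pad, without dropping it, and let go. Leave the housing with the grey cover closed.

Things in the scene. Friction and masses are not known exactly. Their poses are not given: they have to be found in the camera images.
- orange_cover_grip (a point): Loose orange cover, 150 g: disc of radius 34 mm, 8 thick, ears 14 wide along its +x and -x out to radius 43, and an upright bar handle, 58 long (along x, over the ears), 16 wide (along y), top 47 mm above the cover's underside. Point: in the bar on the cover's axis, 36 mm above the underside, 11 below the bar's top; z up. Grip across the 16 mm.
- housing_a_seat (a point): Fixed grey canister, 100 mm across, 108 mm square foot, under the orange cover. Point: on its axis at the ledge on which the cover lies, 55 mm above the bench; z up. Rim and lugs rise to 67.5 mm. Locked: cover x within 6 deg of this x. Turned anticlockwise from above (light friction, no spring) the cover is free to lift at 65 to 97 deg from this x, best 80 to 85; stop at 100.
- grey_cover_bar_end (a point): End of the bar handle of the second cover, of the same shape but grey, locked on a second housing like the first; left and right may be swapped. The point is 29 mm from that cover's axis along its +x (the cover's axis is at x = -29 mm in this frame), 36 mm above its underside. Leave this cover as it is.
- pad_top (a point): Centre of the top of the fixed black rubber pad, 130 x 130 mm, 4 mm thick, flat on the bench nearer to the robot; z up.
Things that resemble listed ones, but are neither listed nor needed, are in the scene too. Of the things shaped like the part that bears orange_cover_grip, the orange one is meant.

How it is judged:
By the outcome, as a careful person would: the job done as asked, in the order asked, and still so for the second after the job is handed in, with the robot touching nothing.
It also fails if it takes over 42 s, if anything falls off the work surface, if the arm or the gripper's body presses on something with over 40 N, if the wrist force passes 120 N, or if a joint passes its speed limit or range.

### The arm

A 6-joint arm with a two-finger parallel gripper is mounted at the origin on a cart in front of the work surface, level with it; the furniture and walls round the work are solid. World frame = base frame: x ahead of the robot, y to its left, z up, the work surface at z = 0. Lengths are in m, angles in rad, forces in N, time in s.
With the tool pointing down it reaches from about 0.425 to 0.95 m from the base axis. Payload 3.5 kg.
Tool frame: the origin (TCP) lies at the very end of the fingers, on their centre line; the grasp point (between the pads) lies 19 mm behind it (ctrl.grip_point_offset is the distance from the TCP to the grasp point, in m); z points along the fingers, y is the line along which they close (so a half turn about z gives the same grasp; the last joint's range is limited). The gripper opens to 85 mm and grips with 20 to 120 N. Pads are 22 mm wide; open, the fingers measure 114 mm over their backs; the gripper's body (76 mm by 85 mm) begins 54 mm behind the grasp point. The pads swing forward as they close: fully open they stand 13 mm farther back than shut.
Start: joints at [-0.862, 0.286, 1.577, -0, 1.279, -0.15], TCP at [0.511, -0.441, 0.231] pointing down, gripper open.
Joint ranges: [-2.77, 2.77], [-0.9, 2.22], [0.21, 2.48], [-1.53, 4.67], [0.24, 2.81], [-2.84, 2.84]. Speed limits (rad/s): [2.79, 2.79, 3.14, 3.14, 3.14, 3.14].

### API

Orientations are given as a unit quaternion [x, y, z, w].
In Python, from plant import telemetry, vision, ctrl gives the robot as it stands.
- The arm moves only by the tool arm_command, never from a script. Its argument "series" is one flat list of numbers, 7 for each row, row after row: the shift along the tool's x, y, z in cm, then the turn, a rotation vector about the tool's x, y, z in degrees, then the closure, from 0 (fully open) to 1 (shut). A call has 1 to 10 rows; each row is the pose to reach, as a shift and turn from the pose commanded when the call began, along the tool's axes at that moment; what a row does not reach only later rows make up. A row lasts 1/12 s, in which the tool goes at most 41.7 mm and 7.16 degrees, less where a joint would pass 70% of its speed; a pose out of reach is approached as far as the arm can. A call with a gripper value outside its range is refused whole. The fingers move at their own pace and stop on an object; "force" is the grip in N (left out, the last holds). Time passes only in rows, so rows that repeat a pose let the fingers close. It gives the time, the measured TCP pose, the force, the opening and the grip force at its end, in the units of the state.
- telemetry.get_state(): the state, without advancing time (a new reading comes with each control period).
- vision.read_camera(name): name is "scene" or "top" or "wrist"; returns a dict with "color" (384x512x3 uint8, blue, green, red), "K" (3x3 intrinsics, pixels), "rvec" (rotation vector, rad) and "tvec" (3), from world to camera coordinates, as OpenCV has them; the wrist camera has in their place "T_tool_cam" (4x4, takes a point from camera to tool coordinates, whose origin is the TCP and whose axes are the flange's). Camera axes: x right, y down, z forward; pixel columns grow to the right and rows downward; lengths in m; the calibration is good to about 2 mm. The wrist camera is an equidistant fisheye: a pixel r from the principal point sees the ray r / f radians off the axis. A picture is of the moment at which its call begins: read the wrist's pose just before it. There is no depth.
- ctrl.sign_off(): hands the job in; it is judged then, once.
The state is a dict: "time": time; "qpos": joint angles; "dq": joint speeds; "joint_efforts": joint torques, N m; "eef_pos": TCP position; "tcp_rot": TCP orientation; "contact_force": force on the tool from outside, world axes, zero at the start; "wrist_torque": the same for the moment, N m; "opening": opening from 0.0 (shut) to 1.0 (fully open); "finger_force": force on a finger pad.
Only numpy, scipy, OpenCV 4.12 (cv2) and the standard library are available. Lean on these libraries where they do the work, as an engineer would, in place of code of your own. Each camera call takes 0.05 s, during which the arm holds its last target. There are 200 camera calls.

## Working session

There is one attempt and no reset: what is moved stays moved. The work goes in short steps, Python scripts to look and compute and a tool call to move; the robot and the scene stay as the last step left them, time stands still between calls to the robot, and variables do not carry over. Pictures are saved under pics/ and viewed, at most 10 in all, crops included, and the job is handed in when it is done.

Besides the shell and the picture viewer there is one more tool, called after "Emit:" in YAML: its name, and indented under it one key for each argument. arm_command: Moves the arm, as the interface text tells. Its arguments: {"type":"object","properties":{"series":{"type":"array","items":{"type":"number"}},"force":{"type":"number"}},"required":["series"]}

```bash
mkdir -p pics
python3 - <<'E'
from plant import telemetry, vision, ctrl
import cv2,pickle
d={}
for n in ("scene","top"):
    d[n]=vision.read_camera(n); cv2.imwrite(f"pics/{n}0.png",d[n]["color"]); print(n,d[n]["K"].round(1).tolist(),d[n]["rvec"],d[n]["tvec"])
pickle.dump(d,open("d0.pkl","wb"))
s=telemetry.get_state(); print({k:s[k] for k in("time","eef_pos","tcp_rot","opening","contact_force")}, ctrl.grip_point_offset)
E
```

```text
scene [[480.6, 0.0, 253.9], [0.0, 480.6, 185.3], [0.0, 0.0, 1.0]] [ 1.03414335 -2.45420686  1.01000442] [0.41807501 0.31176053 0.74186714]
top [[357.1, 0.0, 253.8], [0.0, 357.1, 196.1], [0.0, 0.0, 1.0]] [ 2.17587483 -2.16655698  0.15703466] [0.00737586 0.56157661 0.88479955]
{'time': 0.1, 'eef_pos': array([ 0.51063364, -0.44054752,  0.23008497]), 'tcp_rot': array([ 9.09220505e-01,  4.16313543e-01, -2.86664515e-04, -1.01243366e-03]), 'opening': 0.9980512676881372, 'contact_force': array([ 0.69926377,  0.69337708, -0.16565238])} 0.0187
```

View pics/scene0.png

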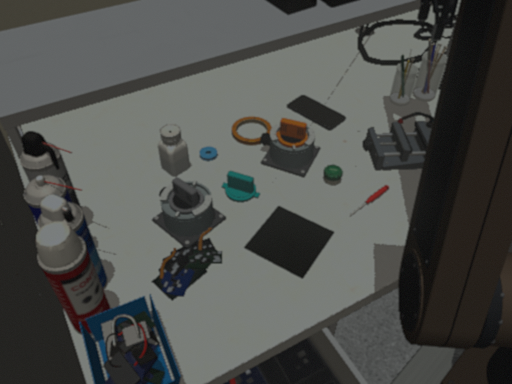

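View pics/top0.png

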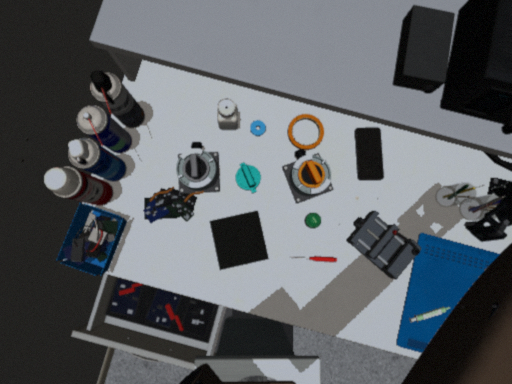

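The orange bar cover on its housing is at top (314,174) and scene (293,130). There are three look-alikes: the teal loose cover at top (248,178), the grey cover at (195,170) and the orange ring at (306,131). The one at (314,174) is the target, because it is orange and has a bar handle on a canister. The black square at top (240,240) is the pad; the black plate at (369,153) is smaller and farther away. I'll confirm this in an enlarged crop.

Run:
```python
import cv2,pickle,numpy as np
d=pickle.load(open("d0.pkl","rb"))
t=d["top"]["color"][140:215,275:350]; s=d["scene"]["color"][105:180,255:330]
im=np.hstack([cv2.resize(i,(400,400),interpolation=cv2.INTER_CUBIC) for i in(t,s)])
p=d["top"]["color"][205:275,200:275]; 
cv2.imwrite("pics/crop1.png",np.clip(im*1.3,0,255).astype(np.uint8))
open("h.py","w").write('''
import numpy as np,cv2
def ray(c,uv):
    R=cv2.Rodrigues(np.array(c["rvec"],float))[0];t=np.ravel(c["tvec"])
    p=cv2.undistortPoints(np.array([[uv]],float),np.array(c["K"]),None)[0,0]
    return -R.T@t, R.T@np.array([p[0],p[1],1])
def onz(c,uv,z):
    o,r=ray(c,uv); return o+r*(z-o[2])/r[2]
def proj(c,P):
    return cv2.projectPoints(np.array(P,float).reshape(-1,1,3),np.array(c["rvec"],float),np.array(c["tvec"],float),np.array(c["K"]),None)[0][:,0]
''')
import sys; sys.path.insert(0,'.'); from h import *
print(onz(d["top"],(314,174),.1),onz(d["scene"],(293,127),.1))
g=d["top"]["color"]; m=(g.max(2)<60).astype(np.uint8); m[:205]=0;m[275:]=0;m[:,:205]=0;m[:,275:]=0
n,l,st,ce=cv2.connectedComponentsWithStats(m); i=1+st[1:,4].argmax(); print(st[i],ce[i]); print('pad',onz(d["top"],ce[i],.004))
hs=cv2.cvtColor(g,cv2.COLOR_BGR2HSV); m=((hs[...,0]<22)&(hs[...,1]>130)&(hs[...,2]>90)).astype(np.uint8); m[:150]=0;m[200:]=0;m[:,:290]=0;m[:,340:]=0
print(m.sum());
```

```text
[ 0.60804631 -0.13366442  0.1       ] [ 0.60157755 -0.12069887  0.1       ]
[ 211  211   57   58 2347] [238.64507882 239.6455049 ]
pad [0.45019516 0.04837168 0.004     ]
358
```

View pics/crop1.png

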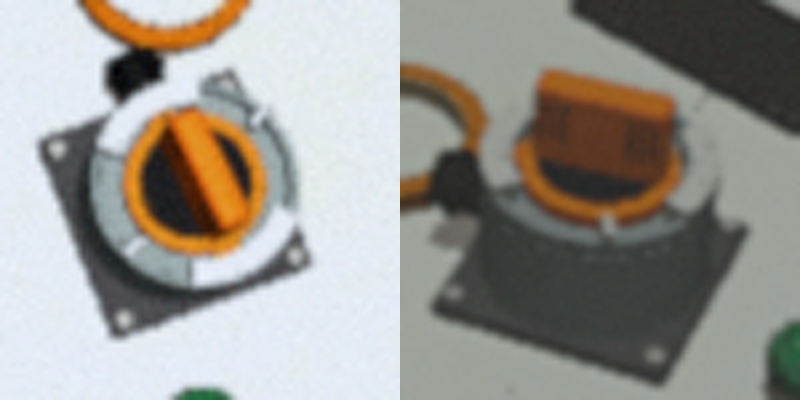

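The crop confirms an orange cover with an upright bar on a canister, locked. In the top view the bar top's ends are near pixels (309.3,161.6) and (318.5,181.6). In the scene view its top centre is near (293.8,121.5).

Run:
```python
import pickle; from h import *
from scipy.spatial.transform import Rotation as Ro
d=pickle.load(open("d0.pkl","rb")); T=d["top"];S=d["scene"]
a,b=onz(T,(309.3,161.6),.102),onz(T,(318.5,181.6),.102); print(a,b,np.linalg.norm(a-b),np.degrees(np.arctan2(*(a-b)[1::-1])))
print('mid',(a+b)/2,'disc',onz(T,(311.6,173.75),.063),'scene',onz(S,(293.8,121.5),.102))
a,b=onz(S,(255+545/5.333-75,105+82/5.333),.102),onz(S,(255+675/5.333-75,105+102/5.333),.102);print('scene ends',a,b,np.linalg.norm(a-b),np.degrees(np.arctan2(*(a-b)[1::-1])))
print('foot corners scene/top')
for c,x0,y0,L in((T,275,140,[(42,145),(115,335),(308,265),(232,75)]),(S,180,105,[(660,383),(745,230),(435,305)])):
  for u,v in L: print(onz(c,(x0+u/5.333,y0+v/5.333),.006).round(4))
# black clip
print('knob',onz(T,(275+135/5.333,140+75/5.333),.03))
R=Ro.from_quat([.90922,.41631,-.00029,-.00101]); print(R.as_matrix().round(3))
print('pad scene',onz(S,(290,241),.004))
```

```text
[ 0.63799456 -0.12239439  0.102     ] [ 0.58923775 -0.1438033   0.102     ] 0.05325004645815832 23.706076640938715
mid [ 0.61361616 -0.13309884  0.102     ] disc [ 0.61547752 -0.13487259  0.063     ] scene [ 0.6116097  -0.13409316  0.102     ]
scene ends [ 0.63185637 -0.11891744  0.102     ] [ 0.58625671 -0.14705635  0.102     ] 0.053582899037275276 31.67815101304529
foot corners scene/top
[ 0.6433 -0.0686  0.006 ]
[ 0.5475 -0.1043  0.006 ]
[ 0.5833 -0.2017  0.006 ]
[ 0.6801 -0.1653  0.006 ]
[ 0.5427 -0.0997  0.006 ]
[ 0.5806 -0.1989  0.006 ]
[ 0.6412 -0.0667  0.006 ]
knob [ 0.67387264 -0.11221687  0.03      ]
[[ 0.653  0.757 -0.001]
 [ 0.757 -0.653  0.002]
 [ 0.    -0.002 -1.   ]]
pad scene [0.4439289  0.05222995 0.004     ]
```

Emit:
arm_command:
  series: [3,-1.2,0,0,0,3,0,6,-2.5,0,0,0,6,0,9,-3.7,0,0,0,9,0,12,-4.9,0,0,0,12,0,15,-6.2,0,0,0,15,0,18,-7.4,0,0,0,18,0,21,-8.6,0,0,0,21,0,24,-9.8,0,0,0,24,0,27,-11.1,2,0,0,27,0,29.9,-12.3,4,0,0,27,0]

```text
time: 0.93
eef_pos: [0.6144, -0.1329, 0.1924]
tcp_rot: [0.981, 0.192, 0.002, 0.001]
contact_force: [-0.6, -0.4, 0.2]
opening: 1.003
finger_force: 0.0
```

Emit:
arm_command:
  series: [0,0,1,0,0,0,0,0,0,1,0,0,0,0,0,0,1,0,0,0,0,0,0,1,0,0,0,0]

```text
time: 1.27
eef_pos: [0.6135, -0.1355, 0.1822]
tcp_rot: [0.981, 0.192, 0.0, 0.001]
contact_force: [0.6, -0.2, 0.4]
opening: 0.998
finger_force: 0.0
```

Run:
```python
from plant import telemetry, vision
import cv2,pickle
s=telemetry.get_state(); w=vision.read_camera("wrist"); print(s["time"],s["eef_pos"],s["tcp_rot"],s["contact_force"],s["qpos"])
print(w["K"],w["T_tool_cam"])
pickle.dump((s,w),open("w1.pkl","wb")); cv2.imwrite("pics/w1.png",cv2.resize(w["color"],(800,600)))
```

```text
1.2667 [ 0.61350099 -0.1355138   0.18218722] [9.81386272e-01 1.92043056e-01 4.45262556e-04 5.00959506e-04] [ 0.64551005 -0.20849776  0.43761287] [-3.78543546e-01  2.27336942e-01  1.74057040e+00 -3.91299726e-04
  1.17239429e+00  8.05917205e-01]
[[297.31863964   0.         262.56151913]
 [  0.         297.31863964 195.78920453]
 [  0.           0.           1.        ]] [[-7.25386286e-04 -9.53537275e-01 -3.01274193e-01  7.57321428e-02]
 [ 9.99999733e-01 -7.19941406e-04 -1.29102083e-04  4.07668242e-04]
 [-9.37961183e-05 -3.01274206e-01  9.53537542e-01 -1.42927279e-01]
 [ 0.00000000e+00  0.00000000e+00  0.00000000e+00  1.00000000e+00]]
```

View pics/w1.png

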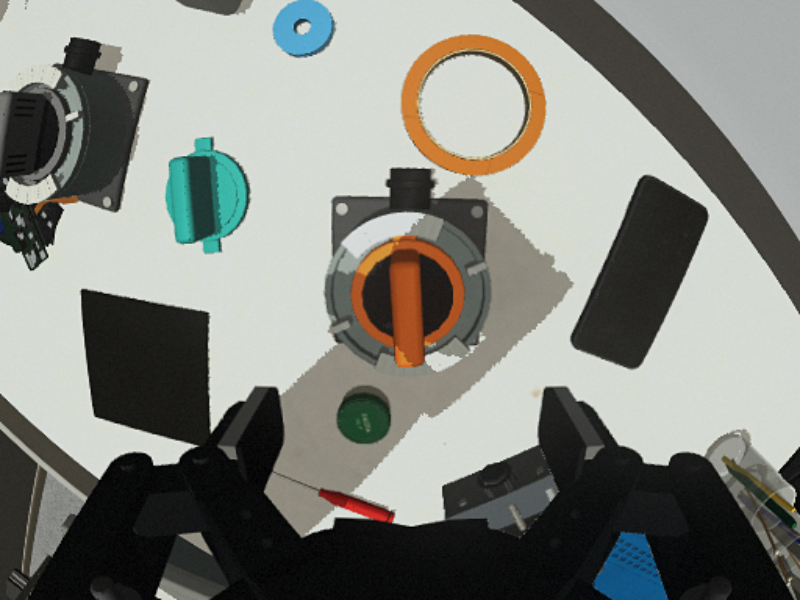

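The wrist view shows the orange bar's top face from about (405,240) to (409,365). The bar is nearly parallel to tool x, and the pads are at (262,430) and (560,430). The pad is at the left, with corners (82,290), (209,313), (211,445) and (94,415).

```bash
cat >> h.py <<'E'
from scipy.spatial.transform import Rotation as Ro
def wz(s,w,uv,z):
    K=w["K"]; v=(np.array(uv,float)-[K[0][2],K[1][2]])/K[0][0]; th=np.hypot(*v)
    r=np.array([*(v/th*np.sin(th)),np.cos(th)]); T=np.array(w["T_tool_cam"]); R=Ro.from_quat(s["tcp_rot"]).as_matrix()
    o=s["eef_pos"]+R@T[:3,3]; r=R@T[:3,:3]@r; return o+r*(z-o[2])/r[2]
E
python3 - <<'E'
import pickle; from h import *
s,w=pickle.load(open("w1.pkl","rb")); f=lambda u,v,z: wz(s,w,(u*.64,v*.64),z)
R=Ro.from_quat(s["tcp_rot"]).as_matrix()
a,b=f(405,240,.102),f(409.5,365,.102); print(a,b,np.linalg.norm(a-b),(a+b)/2,np.degrees(np.arctan2(*(a-b)[1::-1])), 'toolx',np.degrees(np.arctan2(R[1,0],R[0,0])))
print('disc',(f(351,293,.063)+f(466,293,.063))/2,f(407,349,.063))
print('grey',f(8,130,.102), 'foot',[f(u,v,.006).round(4) for u,v in((332,198),(487,198))])
P=[f(u,v,.004) for u,v in((82,290),(209,313),(211,445),(94,415))];print(np.array(P).round(4),np.mean(P,0))
print('delta tool cm',R.T@((a+b)/2-s["eef_pos"])*100)
E
```

```text
[ 0.64869615 -0.11897302  0.102     ] [ 0.58814521 -0.14588566  0.102     ] 0.06626240533546071 [ 0.61842068 -0.13242934  0.102     ] 23.963366086512483 toolx 22.144104901019926
disc [ 0.61421953 -0.13465686  0.063     ] [ 0.58087695 -0.1471724   0.063     ]
grey [0.63092443 0.14324947 0.102     ] foot [array([ 0.6425, -0.0662,  0.006 ]), array([ 0.6827, -0.1651,  0.006 ])]
[[ 0.4968  0.1225  0.004 ]
 [ 0.5258 -0.0029  0.004 ]
 [ 0.4028 -0.03    0.004 ]
 [ 0.372   0.0967  0.004 ]] [0.44937082 0.04657522 0.004     ]
delta tool cm [ 0.56648048 -0.10950998  8.01898853]
```

Emit:
arm_command:
  series: [0.2,-0.1,1.5,0,0,-1,0,0.2,-0.1,3,0,0,-1,0,0.2,-0.1,4.5,0,0,-1,0,0.2,-0.1,6,0,0,-1,0.2,0.2,-0.1,7.5,0,0,-1,0.3,0.2,-0.1,8.5,0,0,-1,0.4,0.2,-0.1,9.5,0,0,-1,0.5,0.2,-0.1,10.2,0,0,-1,0.5,0.2,-0.1,10.7,0,0,-1,0.5,0.2,-0.1,10.7,0,0,-1,0.5]

```text
time: 2.15
eef_pos: [0.6143, -0.1327, 0.0735]
tcp_rot: [0.98, 0.201, -0.001, -0.0]
contact_force: [0.3, 0.2, 0.4]
opening: 0.501
finger_force: 0.0
```

Run:
```python
from plant import telemetry, vision
import cv2,pickle
s=telemetry.get_state(); w=vision.read_camera("wrist"); print(s["time"],s["eef_pos"],s["tcp_rot"],s["contact_force"],s["qpos"],s["opening"])
pickle.dump((s,w),open("w2.pkl","wb")); cv2.imwrite("pics/w2.png",cv2.resize(w["color"][150:,100:420],(800,585)))
```

```text
2.15 [ 0.61429718 -0.13267039  0.07345847] [ 9.79601981e-01  2.00946492e-01 -5.71324589e-04 -3.75276731e-04] [0.33338314 0.24205028 0.39733539] [-3.73955742e-01  3.55880327e-01  1.79878929e+00  8.01916329e-06
  9.88290130e-01  7.92188023e-01] 0.5009511757119095
```

View pics/w2.png

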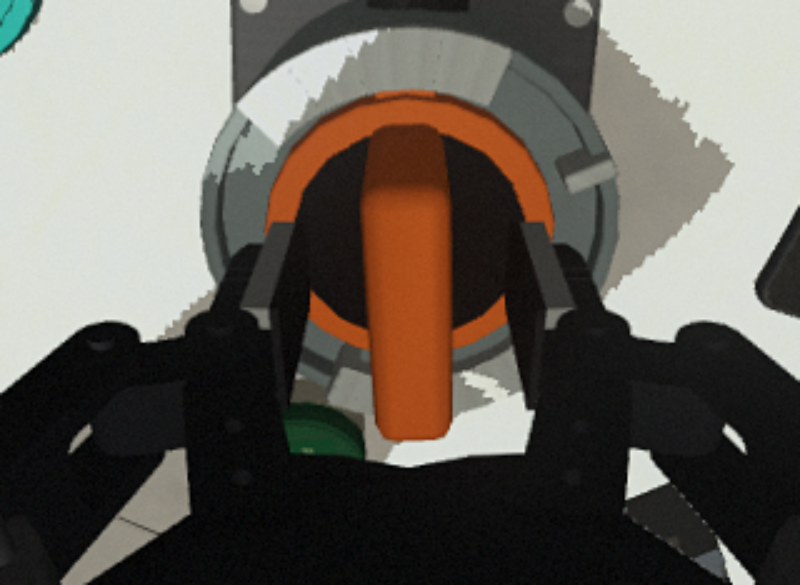

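The pads straddle the bar evenly: the bar's centre is at column 408 and the gap runs from 295 to 520. I'll close on it.

Emit:
arm_command:
  series: [0,0,0,0,0,0,0.8,0,0,0,0,0,0,1,0,0,0,0,0,0,1,0,0,0,0,0,0,1,0,0,0,0,0,0,1,0,0,0,0,0,0,1,0,0,0,0,0,0,1]
  force: 60

```text
time: 2.78
eef_pos: [0.6155, -0.1328, 0.0754]
tcp_rot: [0.98, 0.201, 0.001, 0.001]
contact_force: [0.4, -0.2, 4.7]
opening: 0.178
finger_force: 60.7
```

Emit:
arm_command:
  series: [0,0,0,0,0,-3,1,0,0,0,0,0,-7,1,0,0,0,0,0,-11,1,0,0,0,0,0,-15,1,0,0,0,0,0,-19,1,0,0,0,0,0,-23,1,0,0,0,0,0,-27,1,0,0,0,0,0,-31,1,0,0,0,0,0,-35,1,0,0,0,0,0,-39,1]

```text
time: 3.62
eef_pos: [0.6154, -0.1328, 0.0754]
tcp_rot: [0.856, 0.518, 0.001, 0.0]
contact_force: [0.2, 0.1, 4.9]
opening: 0.179
finger_force: 60.7
```

Emit:
arm_command:
  series: [0,0,0,0,0,-4,1,0,0,0,0,0,-8,1,0,0,0,0,0,-12,1,0,0,0,0,0,-16,1,0,0,0,0,0,-20,1,0,0,0,0,0,-24,1,0,0,0,0,0,-28,1,0,0,0,0,0,-32,1,0,0,0,0,0,-36,1,0,0,0,0,0,-40,1]

```text
time: 4.45
eef_pos: [0.6153, -0.1328, 0.0754]
tcp_rot: [0.627, 0.779, 0.0, 0.001]
contact_force: [-0.9, -0.4, 5.0]
opening: 0.172
finger_force: 60.8
```

Emit:
arm_command:
  series: [0,0,0,0,0,-2,1,0,0,0,0,0,-3,1,0,0,0,0,0,-3,1,0,0,0,0,0,-3,1]

```text
time: 4.78
eef_pos: [0.6153, -0.1328, 0.0755]
tcp_rot: [0.607, 0.794, 0.0, 0.001]
contact_force: [-1.1, -0.5, 5.5]
opening: 0.174
finger_force: 61.1
```

Run:
```python
from plant import telemetry, vision
import cv2,numpy as np; from h import *
s=telemetry.get_state(); w=vision.read_camera("wrist"); R=Ro.from_quat(s["tcp_rot"]).as_matrix()
print(s["time"],s["eef_pos"],s["contact_force"],s["wrist_torque"],s["opening"],np.degrees(np.arctan2(R[1,0],R[0,0])))
cv2.imwrite("pics/w3.png",cv2.resize(w["color"][150:,100:420],(800,585)))
```

```text
4.7833 [ 0.61533656 -0.13282233  0.07545569] [-1.09720443 -0.46401731  5.4521209 ] [0.08198117 0.15580474 0.08389309] 0.1739854941779192 105.21507283557625
```

View pics/w3.png

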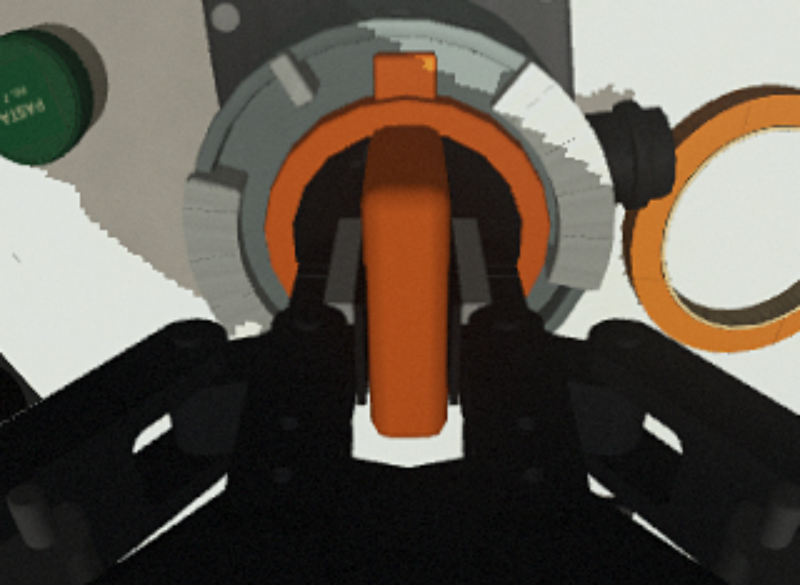

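The cover has turned about 83°, and the ear at (405,75) lies clear between the lugs. I'll lift it straight up.

Emit:
arm_command:
  series: [0,0,-0.3,0,0,0,1,0,0,-0.8,0,0,0,1,0,0,-1.4,0,0,0,1,0,0,-2,0,0,0,1,0,0,-3,0,0,0,1,0,0,-4,0,0,0,1,0,0,-5,0,0,0,1,0,0,-6.5,0,0,0,1,0,0,-8,0,0,0,1,0,0,-8,0,0,0,1]

```text
time: 5.67
eef_pos: [0.6171, -0.1334, 0.1594]
tcp_rot: [0.607, 0.794, 0.001, 0.004]
contact_force: [1.2, -0.3, 0.2]
opening: 0.177
finger_force: 60.1
```

Run:
```python
from plant import telemetry
from h import *
s=telemetry.get_state(); R=Ro.from_quat(s["tcp_rot"]).as_matrix()
print(s["time"],s["eef_pos"],s["contact_force"],s["opening"],s["finger_force"],s["qpos"],R.round(3))
print(R.T@(np.array([.449,.048,s["eef_pos"][2]])-s["eef_pos"])*100)
```

```text
5.6667 [ 0.61709497 -0.13344026  0.15938586] [ 1.16672084 -0.31517004  0.16191373] 0.17667528226799145 60.11812448501587 [-3.73459522e-01  2.53287824e-01  1.75358384e+00 -9.84248577e-06
  1.12665658e+00 -6.38927374e-01] [[-0.262  0.965  0.008]
 [ 0.965  0.262 -0.003]
 [-0.005  0.006 -1.   ]]
[ 21.9182062  -11.45970481  -0.1796919 ]
```

Emit:
arm_command:
  series: [1,-0.5,0,0,0,0,1,3,-1.5,0,0,0,0,1,6,-3,0,0,0,0,1,9,-4.6,0,0,0,0,1,12,-6.1,0,0,0,0,1,15,-7.7,0,0,0,0,1,18,-9.2,0,0,0,0,1,20.5,-10.5,0,0,0,0,1,21.8,-11.2,0,0,0,0,1,21.8,-11.2,0,0,0,0,1]

```text
time: 6.5
eef_pos: [0.4464, 0.0506, 0.1529]
tcp_rot: [0.606, 0.795, -0.001, -0.001]
contact_force: [1.2, 0.6, -2.2]
opening: 0.177
finger_force: 60.0
```

Emit:
arm_command:
  series: [0,0,2,0,0,0,1,0,0,4,0,0,0,1,0,0,6,0,0,0,1,0,0,8,0,0,0,1,0,0,9,0,0,0,1,0,0,10,0,0,0,1,0,0,10.5,0,0,0,1,0,0,11,0,0,0,1,0,0,11,0,0,0,1]

```text
time: 7.25
eef_pos: [0.4495, 0.0483, 0.044]
tcp_rot: [0.607, 0.794, -0.0, -0.0]
contact_force: [-0.9, 0.5, -1.7]
opening: 0.176
finger_force: 60.0
```

Run:
```python
from plant import telemetry, vision
import cv2,numpy as np; from h import *
s=telemetry.get_state(); c=vision.read_camera("scene")
R=Ro.from_quat(s["tcp_rot"]).as_matrix();print(s["time"],s["eef_pos"],s["contact_force"],s["opening"],R[:,2])
print(telemetry.get_state()["eef_pos"])
cv2.imwrite("pics/s3.png",cv2.resize(c["color"][180:300,220:380],(800,600)))
```

```text
7.25 [0.44954032 0.04828006 0.04396809] [-0.89519977  0.51998322 -1.71820583] 0.17587162918907406 [-4.95298391e-04  2.62723729e-05 -9.99999877e-01]
[0.44981864 0.04830121 0.04449692]
```

View pics/s3.png

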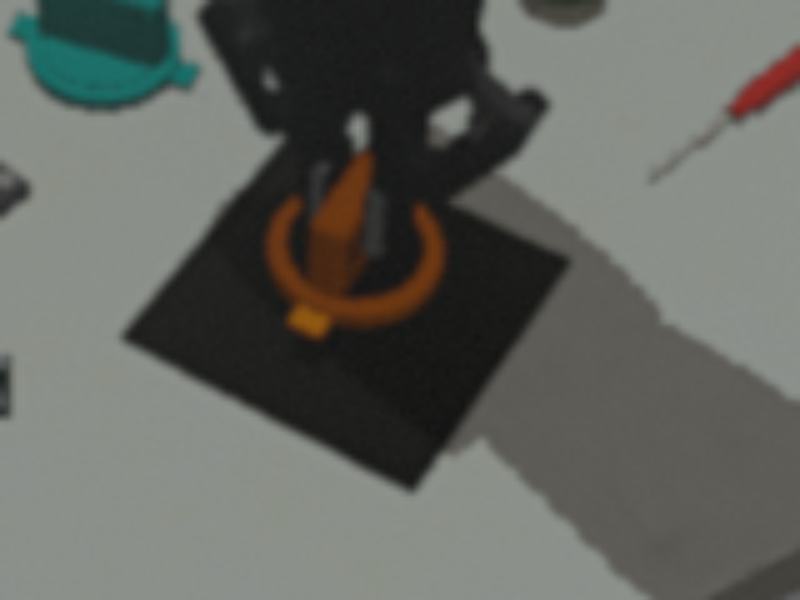

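The cover is level over the middle of the pad, at about (355,265) in the crop, and roughly 20 mm above it. I'll lower it gently.

Emit:
arm_command:
  series: [0,0,0.5,0,0,0,1,0,0,1,0,0,0,1,0,0,1.4,0,0,0,1,0,0,1.6,0,0,0,1,0,0,1.7,0,0,0,1,0,0,1.7,0,0,0,1,0,0,1.7,0,0,0,1]

```text
time: 7.88
eef_pos: [0.4495, 0.0484, 0.0273]
tcp_rot: [0.607, 0.794, -0.0, 0.0]
contact_force: [-1.1, 1.0, -0.8]
opening: 0.18
finger_force: 60.0
```

Emit:
arm_command:
  series: [0,0,0.1,0,0,0,1,0,0,0.15,0,0,0,1,0,0,0.2,0,0,0,1,0,0,0.2,0,0,0,1]

```text
time: 8.22
eef_pos: [0.4494, 0.0484, 0.0253]
tcp_rot: [0.607, 0.794, -0.0, -0.0]
contact_force: [-0.5, 0.5, -1.5]
opening: 0.177
finger_force: 60.0
```

Emit:
arm_command:
  series: [0,0,0.05,0,0,0,1,0,0,0.1,0,0,0,1,0,0,0.1,0,0,0,1]

```text
time: 8.47
eef_pos: [0.4496, 0.0484, 0.0244]
tcp_rot: [0.607, 0.794, 0.0, 0.0]
contact_force: [-0.2, -0.2, -0.2]
opening: 0.178
finger_force: 60.1
```

Emit:
arm_command:
  series: [0,0,0.05,0,0,0,1,0,0,0.05,0,0,0,1,0,0,0.05,0,0,0,1]

```text
time: 8.72
eef_pos: [0.4496, 0.0484, 0.0244]
tcp_rot: [0.607, 0.794, -0.0, -0.0]
contact_force: [-2.5, -0.1, 5.9]
opening: 0.175
finger_force: 60.8
```

The force shows contact with the pad. I'll release and rise.

Emit:
arm_command:
  series: [0,0,0,0,0,0,0.7,0,0,0,0,0,0,0.5,0,0,0,0,0,0,0.4,0,0,0,0,0,0,0.4,0,0,0,0,0,0,0.4,0,0,0,0,0,0,0.4]

```text
time: 9.22
eef_pos: [0.4495, 0.0484, 0.0237]
tcp_rot: [0.607, 0.794, 0.0, -0.0]
contact_force: [-0.4, -0.3, 0.2]
opening: 0.603
finger_force: 0.0
```

Emit:
arm_command:
  series: [0,0,-1,0,0,0,0.4,0,0,-2.5,0,0,0,0.4,0,0,-4.5,0,0,0,0.4,0,0,-7,0,0,0,0.4,0,0,-10,0,0,0,0.4,0,0,-13,0,0,0,0.4,0,0,-16,0,0,0,0.4,0,0,-16,0,0,0,0.4]

```text
time: 9.88
eef_pos: [0.4535, 0.0481, 0.1917]
tcp_rot: [0.607, 0.795, 0.004, 0.006]
contact_force: [0.3, 0.1, -0.0]
opening: 0.603
finger_force: 0.0
```

Run:
```python
from plant import telemetry, vision
import cv2,numpy as np
s=telemetry.get_state(); c=vision.read_camera("scene"); w=vision.read_camera("wrist")
print(s["time"],s["eef_pos"],s["contact_force"],s["opening"])
cv2.imwrite("pics/s4.png",np.hstack([cv2.resize(c["color"][90:290,140:340],(400,400)),cv2.resize(w["color"],(400,400))]))
```

```text
9.8833 [0.45345317 0.04808675 0.19174324] [ 0.29079558  0.13649547 -0.01115864] 0.6029142809523172
```

View pics/s4.png

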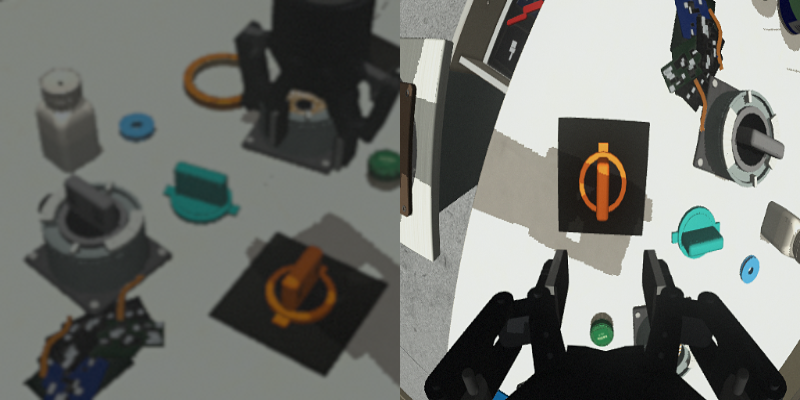

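The cover sits upright in the middle of the pad, at (300,285) on the left and (603,180) on the right. The gripper is clear of everything and the grey cover hasn't been touched.

```bash
python3 -c "
from plant import ctrl; print(ctrl.sign_off())"
```

```text
the job is handed in; nothing more can be done
None
```

The orange cover was turned about 83° anticlockwise, lifted straight off and set upright near the middle of the black pad; the grey cover was left closed, and the job was handed in at about 10 s (no verdict was returned).

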